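# Load a jar into the toggle clamp of a jar lane

## Robot

A 7-joint arm with a two-finger parallel gripper is mounted at the origin on the work surface. World frame = base frame: x ahead of the robot, y to its left, z up, the work surface at z = 0. Lengths are in m, angles in rad, forces in N, time in s.
With the tool pointing down it reaches from about 0.4 to 0.875 m from the base axis. Payload 6.5 kg.
Tool frame: the origin (TCP) lies between the finger pads; the fingertips stand arm.finger_overhang ahead of it and the grasp point (between the pads) lies 6 mm ahead of it (arm.finger_overhang is the distance from the TCP to the fingertips, in m); z points along the fingers, y is the line along which they close (so a half turn about z gives the same grasp; the last joint's range is limited). The gripper opens to 88 mm and grips with 3 to 60 N. Pads are 18 mm wide; open, the fingers measure 123 mm over their backs; the gripper's body (75 mm by 187 mm) begins 45 mm behind the grasp point.
Start: joints at [-1.366, 0.536, -0.004, 1.538, 0.003, 1.067, -0.071], TCP at [0.174, 0.626, 0.264] pointing down, gripper open.
Joint ranges: [-2.7, 2.7], [-0.37, 2.16], [-1.27, 1.26], [0.24, 2.4], [-1.31, 4.45], [0.19, 1.91], [-2.76, 2.76]. Speed limits (rad/s): [2.39, 2.39, 3.14, 3.14, 3.14, 3.14, 3.14].

## Interface

Orientations are given as a rotation vector (axis times angle).
In Python, from workcell import sensors, cams, close_job, arm gives the robot as it stands.
- The arm moves only by the tool move_arm, never from a script. Its argument "increments" is a list that holds one entry, the list of rows, each a list of 6 numbers: the shift along the tool's x, y, z in units of 30 mm (1.0 is 30 mm), then the turn, a rotation vector about the tool's x, y, z in units of 5 degrees (1.0 is 5 degrees). A call has 1 to 12 rows; each row shifts and turns the commanded pose from where the row before left it, along the tool's axes as they then stand; what a row does not reach is not made up. A row lasts 1/10 s, in which the tool goes at most 50 mm and 8.59 degrees, less where a joint would pass 70% of its speed; a pose out of reach is approached as far as the arm can. A call is refused whole if a number of a shift passes 1 or a number of a turn 1, either way. A call with a gripper value outside its range is refused whole. "grip" is the opening, from -1 (shut) to 1 (fully open), so that 0 is half open, set as the call begins (left out, the last holds). The fingers move at their own pace and stop on an object; "newtons" is the grip in N (left out, the last holds). Time passes only in rows, so rows that do not move let the fingers close. It gives the time, the measured TCP pose, the force, the opening and the grip force at its end, in the units of the state.
- sensors.observe(): the state, without advancing time (a new reading comes with each control period).
- cams.get_image(name): name is "side" or "top"; returns a dict with "frame" (400x640x3 uint8, red, green, blue), "range_z" (400x640 float32, m along the optical axis (not along the pixel's ray), 0 where there is no reading), "intrinsics" (3x3 intrinsics, pixels), "world_from_camera" (4x4, takes a point from camera to world coordinates). Camera axes: x right, y down, z forward; pixel columns grow to the right and rows downward; lengths in m; the calibration is good to about 2 mm. A picture is of the moment at which its call begins.
- close_job(): hands the job in; it is judged then, once.
The state is a dict: "clock": time; "joint_pos": joint angles; "joint_vel": joint speeds; "tau": joint torques, N m; "tool_pos": TCP position; "eef_rot": TCP orientation; "ft_force": force on the tool from outside, world axes, zero at the start; "ft_torque": the same for the moment, N m; "opening": finger opening in m; "grip_force": force on a finger pad.
Only numpy, scipy, OpenCV 4.12 (cv2) and the standard library are available. Lean on these libraries where they do the work, as an engineer would, in place of code of your own. Each camera call takes 0.05 s, during which the arm holds its last target. There are 200 camera calls.

## Task

Slide the glass jar that stands in the lane gently along it until you feel it press well against the sprung rubber bumper of the stop, hold it so for a moment, and leave it there. Then push the clamp's lever over, without ramming it, so that the pad snaps down and holds the jar by its lid, and let go. Leave everything else on the bench where it is.

Things in the scene. Friction and masses are not known exactly. Their poses are not given: they have to be found in the camera images.
- lane: Fixed flat metal plate, 300 x 130 mm, 8 mm thick (top face at height 8 mm), with two white guide strips 10 mm thick standing 20 mm above it, 73 mm apart inside. Origin on the bench; x points along the lane the way the jar must travel, towards the clamp; z up. The guides run from x = -175 mm to x = +60 mm, centred on y = 0.
- jar: The jar in the lane: glass, 66 mm across, 80 mm tall, about 0.33 kg (may be lighter or heavier), metal lid, label. Origin at the centre of its underside. It starts between the guides with its centre 55 to 115 mm before the lane's origin. The glass may crack if the robot pushes it with more than 12 N.
- clamp: Fixed steel fork on the lane plate: two upright cheeks 34 mm long, outer faces 32 mm either side, 112 mm tall. Origin on the plate, midway between the cheeks and under the lever's hinge, 85 mm along the lane from the lane's origin; same axes as the lane. Forces of more than 16 N from the robot bend the clamp or its lever.
- stop_mid (a point): Point on the clamp amid the range of the adjustable stop (black block between the cheeks) and its rubber bumper facing the jar, 44 mm wide, 15 to 45 mm above the plate. The bumper's free face lies up to 20 mm before or after this point along the lane: locked anew each day, not measured, feel for it. It yields 1 mm per 6 N, up to 4 mm, then is rigid. Hold 5 N or more on it for a third of a second.
- lever (a joint): Over-centre lever, rad. 0 = open: pad arm raised, handle leaning 0.30 rad from upright to the lane's +x. It resists up to 0.55 (about 6 N at the handle's end at first, then less), then snaps over by itself within a second and stops near 1.10 with its pad on the lid of a seated jar, handle leaning 0.80 rad to -x (about 1.45 with no jar under it). Push the handle from its +x side towards -x.
- lever_hinge (a point): Middle of the lever's hinge axis, 107 mm above the clamp's origin; the axis runs along the lane's y. The pad lies 78 mm from it on the jar's side, below the arm.
- lever_tip (a point): Centre of the end of the lever's black handle, 80 mm from the hinge axis. The handle is 16 mm thick and 30 mm wide; its black part is 50 mm long.
- jar_b: A bystander jar like the one in the lane, beside the lane on the bench. Origin under its centre.
- jar_c: Another such bystander jar on the bench. Origin under its centre.
- lid_a: Loose jar lid, 62 mm across, 14 mm high, beside the lane; bystander. Origin under its centre.
- lid_b: Loose jar lid as lid_a, elsewhere on the bench; bystander. Origin under its centre.
- label_roll: Roll of labels lying flat, 90 mm across, 40 mm high; bystander. Origin under its centre.
- spray: White plastic bottle, 60 mm across, 170 mm tall; bystander. Origin under its centre.
- brush: Brush lying on the bench; bystander.

How it is judged:
By the outcome, as a careful person would: the job done as asked, in the order asked, and still so for the second after the job is handed in, with the robot touching nothing.
It also fails if it takes over 64 s, if anything falls off the work surface, if the arm or the gripper's body presses on something with over 40 N, if the wrist force passes 120 N, or if a joint passes its speed limit or range.

## Working session

There is one attempt and no reset: what is moved stays moved. The work goes in short steps, Python scripts to look and compute and a tool call to move; the robot and the scene stay as the last step left them, time stands still between calls to the robot, and variables do not carry over. Pictures are saved under pics/ and viewed, at most 10 in all, crops included, and the job is handed in when it is done.

Besides the shell and the picture viewer there is one more tool, called after "Request:" by a JSON object that holds its "method" and its "body", one argument or row to a line. move_arm: Moves the arm, as the interface text tells. Its arguments: {"type":"object","properties":{"increments":{"type":"array"},"grip":{"type":"number"},"newtons":{"type":"number"}},"required":["increments"]}

```bash
mkdir -p pics; python3 - <<'E'
from workcell import sensors,cams,arm
import cv2,numpy as np
for n in("side","top"):
    d=cams.get_image(n); np.savez(f"{n}0.npz",**d); cv2.imwrite(f"pics/{n}0.png",d["frame"][:,:,::-1])
    print(n,d["intrinsics"].round(1).tolist(),d["world_from_camera"].round(3).tolist())
print(sensors.observe(),arm.finger_overhang)
E
```

```text
side [[376.3, 0.0, 319.7], [0.0, 376.3, 199.2], [0.0, 0.0, 1.0]] [[0.792, -0.473, 0.385, 0.238], [-0.61, -0.611, 0.504, -0.415], [-0.004, -0.634, -0.773, 0.836], [0.0, 0.0, 0.0, 1.0]]
top [[366.7, 0.0, 317.4], [0.0, 366.7, 207.2], [0.0, 0.0, 1.0]] [[-0.016, -0.992, 0.122, 0.455], [-0.999, 0.011, -0.039, 0.042], [0.037, -0.123, -0.992, 1.028], [0.0, 0.0, 0.0, 1.0]]
{'clock': 0.1, 'joint_pos': array([-1.3662352 ,  0.53708961, -0.00444334,  1.53873324,  0.00259174,
        1.0673163 , -0.07124555]), 'joint_vel': array([-1.80300053e-05, -2.76047134e-03,  1.25641046e-03, -2.32859174e-03,
        2.17460197e-03,  3.49226487e-04,  4.05619813e-04]), 'tau': array([ 1.83397329e-03, -5.72075379e+01,  9.93353538e-01, -2.52231807e+01,
       -5.62007586e-02,  1.34198618e-02,  3.00704869e-05]), 'tool_pos': array([0.17372174, 0.62583271, 0.26294315]), 'eef_rot': array([-4.23957762e-01, -3.11274889e+00,  2.41458691e-03]), 'ft_force': array([-1.53902407,  1.02507209,  0.03874935]), 'ft_torque': array([-0.00885504, -0.0153239 ,  0.02740889]), 'grip_force': 0.0, 'opening': 0.08850970833972405} 0.025
```

View pics/side0.png

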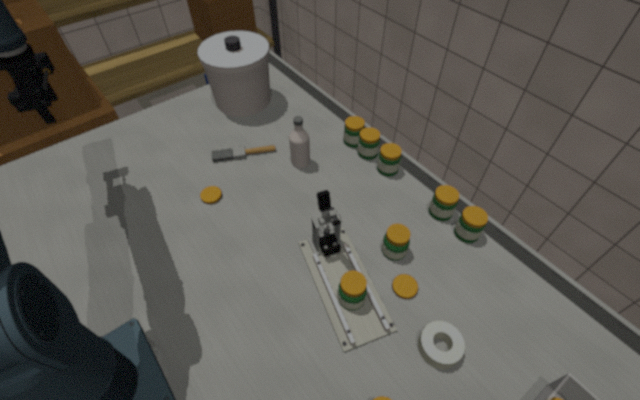

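View pics/top0.png

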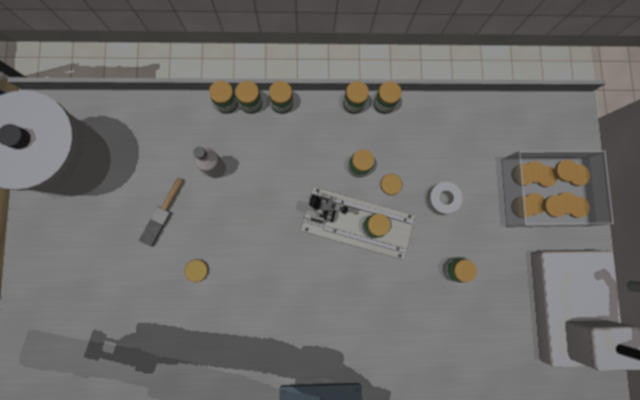

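The side view shows the lane from (345,350) to (330,235), with the jar at (352,290) and the clamp at (326,230). In the top view the lane runs from (410,235) to (308,210), with the jar lid at (378,225) and the clamp lever at about (322,207). I'll enlarge both.

```bash
python3 - <<'E'
import cv2,numpy as np
t=np.load("top0.npz")["frame"][180:265,295:420,::-1]; s=np.load("side0.npz")["frame"][180:355,290:410,::-1]
t=cv2.resize(t,None,fx=6,fy=6,interpolation=cv2.INTER_CUBIC); s=cv2.resize(s,None,fx=3.4,fy=3.4,interpolation=cv2.INTER_CUBIC)
f=lambda a:np.clip(a.astype(float)*1.5,0,255).astype(np.uint8)
cv2.imwrite("pics/tc.png",f(t)); cv2.imwrite("pics/sc.png",f(s)); print(t.shape,s.shape)
E
```

```text
(510, 750, 3) (595, 408, 3)
```

View pics/tc.png

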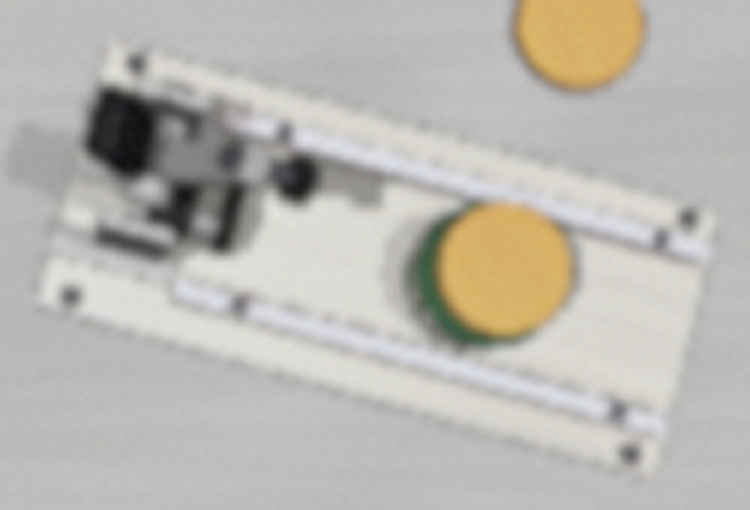

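View pics/sc.png

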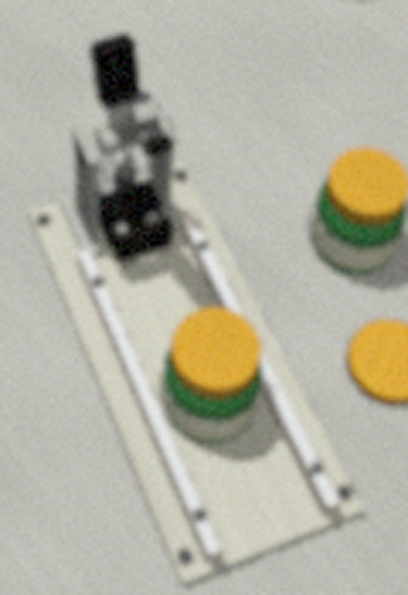

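Top crop, plate corners at (112,42), (717,212), (655,475) and (40,305); lid centre at about (507,270), black handle at about (120,130), pad at (295,178). Side crop, handle end at about (112,42), stop block at (135,220), lid at (216,345).

```bash
cat > h.py <<'E'
import numpy as np,cv2
def ray(d,p):
    K=d["intrinsics"];T=d["world_from_camera"];v=np.linalg.solve(K,[p[0],p[1],1.]);return T[:3,3],T[:3,:3]@v
def plane(d,p,z):
    o,v=ray(d,p);return o+v*(z-o[2])/v[2]
def tri(d1,p1,d2,p2):
    o,v=ray(d1,p1);q,w=ray(d2,p2);s=np.linalg.lstsq(np.c_[v,-w],q-o,rcond=None)[0]
    a,b=o+v*s[0],q+w*s[1];return (a+b)/2,np.linalg.norm(a-b)
def tp(u,v):return (295+(u+.5)/6-.5,180+(v+.5)/6-.5)
def sp(u,v):return (290+(u+.5)/3.4-.5,180+(v+.5)/3.4-.5)
def lid(d,box):
    x0,x1,y0,y1=box;h=cv2.cvtColor(d["frame"],cv2.COLOR_RGB2HSV);m=cv2.inRange(h,(8,110,60),(28,255,255));k=np.zeros_like(m);k[y0:y1,x0:x1]=m[y0:y1,x0:x1]
    c=max(cv2.findContours(k,0,1)[0],key=cv2.contourArea);return cv2.fitEllipse(c)
E
python3 - <<'E'
from h import *
T=dict(np.load("top0.npz"));S=dict(np.load("side0.npz"))
tc=np.array([plane(T,tp(*p),.008) for p in[(40,305),(112,42),(717,212),(655,475)]])
scs=np.array([plane(S,sp(*p),.008) for p in[(32,205),(365,515),(185,585)]])
print(tc.round(4),scs.round(4),sep="\n")
print("sizes",[np.linalg.norm(tc[i]-tc[(i+1)%4]).round(4) for i in range(4)])
for n,a,b in[("screwL-far",(70,296),(43,219)),("screwR-far",(137,63),(181,175)),("screwR-near",(688,217),(345,492)),("screwL-near",(629,454),(185,555))]:
    p,e=tri(T,tp(*a),S,sp(*b));print(n,p.round(4),round(e,4),plane(T,tp(*a),.008).round(4),plane(S,sp(*b),.008).round(4))
r=plane(T,tp(137,63),.008),plane(T,tp(70,296),.008),plane(T,tp(688,217),.008),plane(T,tp(629,454),.008)
x=(r[0]-r[2])+(r[1]-r[3]);x/=np.linalg.norm(x);x[2]=0
print("yaw",np.arctan2(x[1],x[0]))
y=np.array([-x[1],x[0],0])
c=tc.mean(0);print("centre",c)
O=c+x*.025
L=lambda p:np.array([(p-O)@x,(p-O)@y,p[2]]).round(4)
print("guide near ends",L(plane(T,tp(711,250),.028)),L(plane(T,tp(662,425),.028)),"far",L(plane(T,tp(175,287),.028)),L(plane(S,sp(84,252),.028)))
a=lid(T,(365,395,210,240));b=lid(S,(335,372,268,300));print(a,b)
print("lid side plane .088",plane(S,b[0],.088),"top",plane(T,a[0],.088),L(plane(T,a[0],.088)))
E2=sp(112,40);p,e=tri(T,tp(112,125),S,E2);print("tip",p,e,L(p))
for z in(.17,.18,.19):print(z,L(plane(S,E2,z)),L(plane(T,tp(112,125),z)))
tt=cv2.cvtColor(T["frame"],cv2.COLOR_RGB2GRAY)
for n,pts in(("jarB?",(387,166)),("lid",(391,184)),("handle",(314,202)),("lidtop",(378,225))):
    z=T["range_z"][pts[1],pts[0]];o,v=ray(T,pts);print(n,(o+v*z).round(4),L(o+v*z))
E
```

```text
[[ 0.5161  0.0476  0.008 ]
 [ 0.6393  0.0125  0.008 ]
 [ 0.5556 -0.2712  0.008 ]
 [ 0.4335 -0.2363  0.008 ]]
[[ 0.5238  0.0489  0.008 ]
 [ 0.5555 -0.2783  0.008 ]
 [ 0.4345 -0.2407  0.008 ]]
sizes [np.float64(0.1282), np.float64(0.2959), np.float64(0.127), np.float64(0.2957)]
screwL-far [0.5212 0.0331 0.0096] 0.0027 [0.5201 0.0337 0.008 ] [0.523  0.0334 0.008 ]
screwR-far [6.304e-01 2.000e-04 9.100e-03] 0.003 [0.6292 0.0009 0.008 ] [6.323e-01 2.000e-04 8.000e-03]
screwR-near [ 0.5549 -0.2585  0.0069] 0.0032 [ 0.5534 -0.2573  0.008 ] [ 0.5559 -0.2595  0.008 ]
screwL-near [ 0.4449 -0.2256  0.0075] 0.0036 [ 0.4434 -0.2245  0.008 ] [ 0.4465 -0.2265  0.008 ]
yaw 1.2835909843929518
centre [ 0.53613814 -0.11183321  0.008     ]
guide near ends [-0.1685 -0.0423  0.028 ] [-0.1657  0.0415  0.028 ] far [0.0649 0.041  0.028 ] [0.0606 0.0388 0.028 ]
((378.1330261230469, 224.65472412109375), (20.592609405517578, 21.38713836669922), 103.11378479003906) ((352.88519287109375, 283.3945617675781), (24.911476135253906, 26.178571701049805), 146.75489807128906)
lid side plane .088 [ 0.52330822 -0.158807    0.088     ] top [ 0.52351105 -0.15154102  0.088     ] [-0.0667  0.0009  0.088 ]
tip [0.57475449 0.01753193 0.1950201 ] 0.003297437010515386 [ 0.11   -0.0004  0.195 ]
0.17 [ 0.1298 -0.0099  0.17  ] [ 0.1107 -0.0024  0.17  ]
0.18 [ 0.1218 -0.0068  0.18  ] [ 0.1106 -0.0009  0.18  ]
0.19 [ 0.1138 -0.0036  0.19  ] [0.1104 0.0005 0.19  ]
jarB? [ 0.6995 -0.2018 -0.0012] [-0.065  -0.1821 -0.0012]
lid [ 0.6444 -0.2084  0.0105] [-0.087  -0.1312  0.0105]
handle [0.57   0.0166 0.1924] [0.1077 0.0039 0.1924]
lidtop [ 0.5226 -0.151   0.0886] [-0.0664  0.0019  0.0886]
```

Every check agrees. The plate measures 0.296 x 0.128 m at z ≈ 0.008, the lid top is at 0.088, and the lever tip is at lane (0.110, 0, 0.195) against an expected (0.109, 0, 0.191). Lane origin is (0.545, -0.089) with yaw 1.285, and the jar is at x ≈ -0.068. Now I close the fingers, turn the tool so its x axis lies along the lane, and swing over.

Request:
{"method": "move_arm", "body": {
  "increments": [
    [[0,0,0,0,0,1],[0,0,0,0,0,1],[0,0,0,0,0,1],[0,0,0,0,0,1],[0,0,0,0,0,1],[0,0,0,0,0,1],[0,0,0,0,0,1],[0,0,0,0,0,1],[0,0,0,0,0,1],[0,0,0,0,0,1],[0,0,0,0,0,1],[0,0,0,0,0,1]]
  ],
  "grip": -1,
  "newtons": 10
}}

```text
clock: 1.3
tool_pos: [0.1737, 0.626, 0.2632]
eef_rot: [1.928, 2.48, -0.001]
ft_force: [-0.1, -0.7, 0.7]
opening: 0.0006
grip_force: 0.0
```

Request:
{"method": "move_arm", "body": {
  "increments": [
    [[0,0,0,0,0,1],[0,0,0,0,0,1],[0,0,0,0,0,1],[0,0,0,0,0,1],[0,0,0,0,0,1],[0,0,0,0,0,1],[0,0,0,0,0,0.2],[-0.6,1,0,0,0,0],[-0.6,1,0,0,0,0],[-0.6,1,0,0,0,0],[-0.6,1,0,0,0,0],[-0.6,1,0,0,0,0]]
  ]
}}

```text
clock: 2.5
tool_pos: [0.2928, 0.4961, 0.2635]
eef_rot: [2.515, 1.882, -0.0]
ft_force: [0.7, 0.3, 0.3]
opening: 0.0004
grip_force: 0.0
```

Request:
{"method": "move_arm", "body": {
  "increments": [
    [[-0.6,1,0,0,0,0],[-0.6,1,0,0,0,0],[-0.6,1,0,0,0,0],[-0.6,1,0,0,0,0],[-0.6,1,0,0,0,0],[-0.6,1,0,0,0,0],[-0.6,1,0,0,0,0],[-0.6,1,0,0,0,0],[-0.6,1,0,0,0,0],[0,0,0,0,0,0]]
  ]
}}

```text
clock: 3.5
tool_pos: [0.5082, 0.2601, 0.264]
eef_rot: [2.52, 1.87, 0.001]
ft_force: [0.1, 0.6, -0.3]
opening: 0.0007
grip_force: 0.0
```

```bash
cat >> h.py <<'E'
from scipy.spatial.transform import Rotation as R
YAW=1.285;O=np.array([.5449,-.0887,0]);M=R.from_euler("z",YAW).as_matrix()
D=R.from_matrix(M@np.diag([1.,-1,-1]))   # tool down, x along lane
def st():
    from workcell import sensors
    s=sensors.observe();p=M.T@(s["tool_pos"]-O);r=R.from_rotvec(s["eef_rot"])
    print("t",round(s["clock"],2),"lane TCP",(p*1e3).round(1),"tool err deg",np.degrees((D.inv()*r).as_rotvec()).round(2),"F lane",(M.T@s["ft_force"]).round(2),"open",round(s["opening"],4),"q",s["joint_pos"].round(2))
E
python3 -c "from h import *;st()"
```

```text
t 3.5 lane TCP [324.3 133.6 264. ] tool err deg [-0.17 -0.09  0.48] F lane [ 0.57  0.11 -0.3 ] open 0.0007 q [-0.92  0.43  0.48  1.78 -0.23  0.99 -0.64]
```

Request:
{"method": "move_arm", "body": {
  "increments": [
    [[-1,0.28,0,0,0,-0.1],[-1,0.28,0,0,0,0],[-1,0.28,0,0,0,0],[-1,0.28,0,0,0,0],[-1,0.28,0,0,0,0],[-1,0.28,0,0,0,0],[-1,0.28,0,0,0,0],[-1,0.28,0,0,0,0],[-1,0.28,0,0,0,0],[-1,0.28,0,0,0,0],[-1,0.28,0,0,0,0],[-1,0.28,0,0,0,0]]
  ]
}}

```text
clock: 4.7
tool_pos: [0.502, -0.1089, 0.2636]
eef_rot: [-2.506, -1.893, -0.0]
ft_force: [-0.4, 0.6, -1.0]
opening: 0.0007
grip_force: 0.0
```

Request:
{"method": "move_arm", "body": {
  "increments": [
    [[-1,0.28,0,0,0,0],[-1,0.28,0,0,0,0],[-1,0.28,0,0,0,0],[-1,0.28,0,0,0,0],[0,0,0.5,0,1,0],[0,0,0.5,0,1,0],[0,0,0.5,0,1,0],[0,0,0.5,0,1,0],[0,0,0,0,0,0],[0,0,0,0,0,0]]
  ]
}}

```text
clock: 5.7
tool_pos: [0.5035, -0.2255, 0.2045]
eef_rot: [-2.319, -1.748, -0.406]
ft_force: [0.5, -0.4, -0.1]
opening: 0.0004
grip_force: 0.0
```

```bash
python3 -c "from h import *;st()"
```

```text
t 5.7 lane TCP [-142.9    1.1  204.5] tool err deg [ 0.11 19.91 -0.38] F lane [-0.24 -0.58 -0.11] open 0.0004 q [ 0.19  0.54  0.44  1.82 -0.65  1.04  0.71]
```

Request:
{"method": "move_arm", "body": {
  "increments": [
    [[-0.34,0,0.93,0,0,0],[-0.34,0,0.93,0,0,0],[-0.34,0,0.93,0,0,0],[-0.34,0,0.93,0,0,0],[-0.34,0,0.93,0,0,0],[0,0,0,0,0,0]]
  ]
}}

```text
clock: 6.3
tool_pos: [0.5028, -0.2234, 0.0541]
eef_rot: [-2.314, -1.748, -0.404]
ft_force: [0.1, -0.7, -0.6]
opening: 0.0007
grip_force: 0.0
```

```bash
python3 - <<'E'
from h import *
st()
T=dict(np.load("top0.npz"));S=dict(np.load("side0.npz"))
L=lambda p:((M.T@(p-O))*1e3).round(1)
print("top edge",[L(plane(T,tp(*p),.053)) for p in[(241,195),(232,248)]])
print("side bottom edge",[L(plane(S,sp(*p),.023)) for p in[(108,258),(172,244)]],"top edge",[L(plane(S,sp(*p),.053)) for p in[(98,205),(158,185)]])
E
```

```text
t 6.3 lane TCP [-141.1    2.4   54.1] tool err deg [ 0.33 20.   -0.51] F lane [-0.68 -0.26 -0.57] open 0.0007 q [ 0.28  0.77  0.32  1.87 -0.82  0.82  0.91]
top edge [array([48.6, -2.8, 53. ]), array([46.3, 21.2, 53. ])]
side bottom edge [array([52.7, 25. , 23. ]), array([ 46.5, -23.3,  23. ])] top edge [array([80. , 22.1, 53. ]), array([ 80.2, -25.3,  53. ])]
```

Request:
{"method": "move_arm", "body": {
  "increments": [
    [[0.13,0.08,0.046,0,0,0],[0.13,0,0.046,0,0,0],[0.13,0,0.046,0,0,0],[0.13,0,0.046,0,0,0],[0.03,0,0.011,0,0,0],[0.03,0,0.011,0,0,0],[0.03,0,0.011,0,0,0],[0.03,0,0.011,0,0,0],[0.03,0,0.011,0,0,0],[0.03,0,0.011,0,0,0],[0.03,0,0.011,0,0,0],[0.03,0,0.011,0,0,0]]
  ]
}}

```text
clock: 7.5
tool_pos: [0.5124, -0.2034, 0.0561]
eef_rot: [-2.319, -1.747, -0.409]
ft_force: [-0.9, -0.8, 0.4]
opening: 0.0004
grip_force: 0.7
```

Request:
{"method": "move_arm", "body": {
  "increments": [
    [[0.03,0,0.011,0,0,0],[0.03,0,0.011,0,0,0],[0.03,0,0.011,0,0,0],[0.03,0,0.011,0,0,0],[0.05,0,0.018,0,0,0],[0.06,0,0.022,0,0,0],[0.06,0,0.022,0,0,0],[0.06,0,0.022,0,0,0],[0.06,0,0.022,0,0,0],[0.06,0,0.022,0,0,0],[0.06,0,0.022,0,0,0],[0.06,0,0.022,0,0,0]]
  ]
}}

```text
clock: 8.7
tool_pos: [0.5178, -0.185, 0.0561]
eef_rot: [-2.319, -1.747, -0.409]
ft_force: [-0.8, -2.2, -0.4]
opening: 0.0002
grip_force: 1.0
```

```bash
python3 - <<'E'
from h import *
from workcell import cams
st()
d=cams.get_image("top");np.savez("top1.npz",**d)
for z in(.088,):
  a=lid(d,(340,395,200,240));print(a,(M.T@(plane(d,a[0],z)-O)*1e3).round(1))
E
```

```text
t 8.7 lane TCP [-100.    -1.1   56.1] tool err deg [ 0.06 20.   -0.36] F lane [-2.31  0.15 -0.39] open 0.0002 q [ 0.22  0.76  0.31  1.89 -0.84  0.78  0.86]
((371.62078857421875, 222.2969970703125), (20.522470474243164, 22.570058822631836), 111.02935791015625) [-48.5   1.5  88. ]
```

Request:
{"method": "move_arm", "body": {
  "increments": [
    [[0.06,0,0.022,0,0,0],[0.06,0,0.022,0,0,0],[0.06,0,0.022,0,0,0],[0.06,0,0.022,0,0,0],[0.06,0,0.022,0,0,0],[0.06,0,0.022,0,0,0],[0.06,0,0.022,0,0,0],[0.06,0,0.022,0,0,0],[0.06,0,0.022,0,0,0],[0.06,0,0.022,0,0,0],[0.06,0,0.022,0,0,0],[0.06,0,0.022,0,0,0]]
  ]
}}

```text
clock: 9.95
tool_pos: [0.5241, -0.1629, 0.0561]
eef_rot: [-2.319, -1.747, -0.409]
ft_force: [-0.4, -2.0, 0.5]
opening: 0.0001
grip_force: 1.1
```

Request:
{"method": "move_arm", "body": {
  "increments": [
    [[0.06,0,0.022,0,0,0],[0.06,0,0.022,0,0,0],[0.06,0,0.022,0,0,0],[0.06,0,0.022,0,0,0],[0.06,0,0.022,0,0,0],[0.06,0,0.022,0,0,0],[0.06,0,0.022,0,0,0],[0.06,0,0.022,0,0,0],[0.05,0,0.018,0,0,0],[0.04,0,0.015,0,0,0],[0.03,0,0.011,0,0,0]]
  ]
}}

```text
clock: 11.05
tool_pos: [0.5294, -0.1445, 0.056]
eef_rot: [-2.319, -1.747, -0.409]
ft_force: [0.1, -2.0, 0.7]
opening: 0.0003
grip_force: 1.2
```

```bash
python3 - <<'E'
from h import *
from workcell import cams
st()
d=cams.get_image("top");np.savez("top2.npz",**d)
a=lid(d,(320,395,190,240));print(a,(M.T@(plane(d,a[0],.088)-O)*1e3).round(1))
s=cams.get_image("side")["frame"][170:320,290:390,::-1];s=cv2.resize(s,None,fx=4,fy=4,interpolation=2)
t=cv2.resize(d["frame"][180:265,295:395,::-1],None,fx=4,fy=4,interpolation=2)
t=np.vstack([t,np.zeros((600-t.shape[0],400,3),np.uint8)])
cv2.imwrite("pics/p2.png",np.clip(np.hstack([s,t])*1.5,0,255).astype(np.uint8))
E
```

```text
t 11.05 lane TCP [-57.9  -0.8  56. ] tool err deg [ 0.06 20.   -0.36] F lane [-1.91 -0.68  0.69] open 0.0003 q [ 0.16  0.74  0.29  1.91 -0.86  0.75  0.81]
((356.048095703125, 218.05215454101562), (20.216678619384766, 22.93223762512207), 103.059326171875) [-6.7  1.7 88. ]
```

View pics/p2.png

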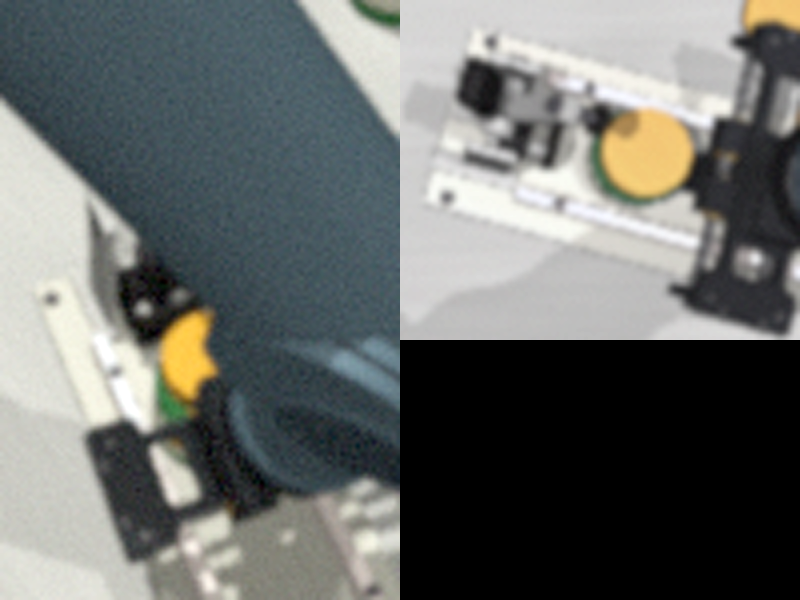

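The jar slides upright at about 2 N; its front is at about x = 26, with roughly 20 mm left to the black bumper.

Request:
{"method": "move_arm", "body": {
  "increments": [
    [[0.05,0,0.018,0,0,0],[0.05,0,0.018,0,0,0],[0.05,0,0.018,0,0,0],[0.05,0,0.018,0,0,0],[0.05,0,0.018,0,0,0],[0.04,0,0.015,0,0,0],[0.03,0,0.011,0,0,0],[0.02,0,0.007,0,0,0]]
  ]
}}

```text
clock: 11.95
tool_pos: [0.5324, -0.134, 0.056]
eef_rot: [-2.319, -1.747, -0.409]
ft_force: [0.1, -2.5, 0.3]
opening: 0.0004
grip_force: 1.2
```

Request:
{"method": "move_arm", "body": {
  "increments": [
    [[0.02,0,0.007,0,0,0],[0.02,0,0.007,0,0,0]]
  ]
}}

```text
clock: 12.15
tool_pos: [0.5326, -0.1329, 0.056]
eef_rot: [-2.319, -1.747, -0.409]
ft_force: [-0.5, -2.6, 0.2]
opening: 0.0009
grip_force: 1.2
```

Request:
{"method": "move_arm", "body": {
  "increments": [
    [[0.02,0,0.007,0,0,0],[0.02,0,0.007,0,0,0],[0.02,0,0.007,0,0,0],[0.02,0,0.007,0,0,0],[0.02,0,0.007,0,0,0]]
  ]
}}

```text
clock: 12.65
tool_pos: [0.5336, -0.1298, 0.0561]
eef_rot: [-2.319, -1.747, -0.409]
ft_force: [-0.7, -2.8, -0.4]
opening: 0.0005
grip_force: 1.1
```

```bash
python3 -c "from h import *;st()"
```

```text
t 12.65 lane TCP [-42.6  -0.7  56.1] tool err deg [ 0.06 20.   -0.36] F lane [-2.89 -0.14 -0.38] open 0.0005 q [ 0.13  0.74  0.28  1.92 -0.87  0.74  0.79]
```

Request:
{"method": "move_arm", "body": {
  "increments": [
    [[0.02,0,0.007,0,0,0],[0.02,0,0.007,0,0,0]]
  ]
}}

```text
clock: 12.85
tool_pos: [0.5339, -0.1286, 0.0561]
eef_rot: [-2.319, -1.747, -0.409]
ft_force: [-0.0, -2.2, -0.1]
opening: 0.0002
grip_force: 1.1
```

Request:
{"method": "move_arm", "body": {
  "increments": [
    [[0.02,0,0.007,0,0,0]]
  ]
}}

```text
clock: 12.95
tool_pos: [0.5341, -0.1279, 0.0561]
eef_rot: [-2.319, -1.747, -0.409]
ft_force: [-0.6, -2.3, -0.6]
opening: 0.0006
grip_force: 1.1
```

Request:
{"method": "move_arm", "body": {
  "increments": [
    [[0.02,0,0.007,0,0,0],[0.02,0,0.007,0,0,0]]
  ]
}}

```text
clock: 13.15
tool_pos: [0.5344, -0.1267, 0.0561]
eef_rot: [-2.319, -1.747, -0.409]
ft_force: [-1.1, -2.1, 0.0]
opening: 0.0005
grip_force: 1.0
```

Request:
{"method": "move_arm", "body": {
  "increments": [
    [[0.02,0,0.007,0,0,0]]
  ]
}}

```text
clock: 13.25
tool_pos: [0.5346, -0.1261, 0.0561]
eef_rot: [-2.319, -1.747, -0.409]
ft_force: [-0.8, -2.3, -1.0]
opening: 0.0002
grip_force: 1.0
```

Request:
{"method": "move_arm", "body": {
  "increments": [
    [[0.02,0,0.007,0,0,0],[0.02,0,0.007,0,0,0]]
  ]
}}

```text
clock: 13.45
tool_pos: [0.535, -0.1249, 0.0561]
eef_rot: [-2.319, -1.747, -0.409]
ft_force: [0.0, -1.5, 0.4]
opening: 0.0005
grip_force: 1.0
```

Request:
{"method": "move_arm", "body": {
  "increments": [
    [[0.01,0,0.004,0,0,0]]
  ]
}}

```text
clock: 13.55
tool_pos: [0.535, -0.1247, 0.0561]
eef_rot: [-2.319, -1.747, -0.409]
ft_force: [-0.7, -3.2, 0.1]
opening: 0.0001
grip_force: 1.3
```

Request:
{"method": "move_arm", "body": {
  "increments": [
    [[0.01,0,0.004,0,0,0],[0,0,0,0,0,0]]
  ]
}}

```text
clock: 13.75
tool_pos: [0.5351, -0.1245, 0.0561]
eef_rot: [-2.319, -1.747, -0.409]
ft_force: [-1.3, -2.5, -1.1]
opening: 0.0006
grip_force: 1.3
```

```bash
python3 -c "from h import *;st()"
```

```text
t 13.75 lane TCP [-37.2  -0.7  56.1] tool err deg [ 0.06 19.98 -0.35] F lane [-2.76  0.5  -1.08] open 0.0006 q [ 0.12  0.74  0.28  1.92 -0.87  0.73  0.79]
```

Request:
{"method": "move_arm", "body": {
  "increments": [
    [[0.02,0,0.007,0,0,0],[0,0,0,0,0,0]]
  ]
}}

```text
clock: 13.95
tool_pos: [0.5353, -0.1242, 0.0561]
eef_rot: [-2.32, -1.747, -0.409]
ft_force: [-1.4, -3.7, -0.4]
opening: 0.0002
grip_force: 1.9
```

Request:
{"method": "move_arm", "body": {
  "increments": [
    [[0.02,0,0.007,0,0,0],[0,0,0,0,0,0]]
  ]
}}

```text
clock: 14.15
tool_pos: [0.5354, -0.1238, 0.0561]
eef_rot: [-2.321, -1.747, -0.408]
ft_force: [-0.5, -3.6, -0.0]
opening: 0.0005
grip_force: 2.4
```

Request:
{"method": "move_arm", "body": {
  "increments": [
    [[0.02,0,0.007,0,0,0],[0,0,0,0,0,0]]
  ]
}}

```text
clock: 14.35
tool_pos: [0.5356, -0.1236, 0.0561]
eef_rot: [-2.321, -1.747, -0.408]
ft_force: [-1.6, -5.4, -0.0]
opening: 0.0008
grip_force: 2.8
```

Request:
{"method": "move_arm", "body": {
  "increments": [
    [[0.02,0,0.007,0,0,0],[0,0,0,0,0,0]]
  ]
}}

```text
clock: 14.55
tool_pos: [0.5357, -0.1235, 0.0561]
eef_rot: [-2.322, -1.747, -0.408]
ft_force: [-2.2, -4.9, 0.4]
opening: 0.0001
grip_force: 3.2
```

Request:
{"method": "move_arm", "body": {
  "increments": [
    [[0.02,0,0.007,0,0,0],[0,0,0,0,0,0]]
  ]
}}

```text
clock: 14.75
tool_pos: [0.5359, -0.1232, 0.0561]
eef_rot: [-2.323, -1.747, -0.407]
ft_force: [-2.0, -7.0, 0.5]
opening: 0.0005
grip_force: 3.6
```

Request:
{"method": "move_arm", "body": {
  "increments": [
    [[0.02,0,0.007,0,0,0],[0,0,0,0,0,0]]
  ]
}}

```text
clock: 14.95
tool_pos: [0.536, -0.1231, 0.0561]
eef_rot: [-2.324, -1.747, -0.407]
ft_force: [-1.3, -8.5, 0.2]
opening: 0.0006
grip_force: 4.0
```

Request:
{"method": "move_arm", "body": {
  "increments": [
    [[0.02,0,0.007,0,0,0],[0,0,0,0,0,0]]
  ]
}}

```text
clock: 15.15
tool_pos: [0.5361, -0.1229, 0.0561]
eef_rot: [-2.324, -1.747, -0.407]
ft_force: [-2.4, -9.6, 1.2]
opening: 0.0003
grip_force: 4.5
```

Request:
{"method": "move_arm", "body": {
  "increments": [
    [[0,0,0,0,0,0],[0,0,0,0,0,0],[0,0,0,0,0,0],[0,0,0,0,0,0],[0,0,0,0,0,0],[0,0,0,0,0,0],[0,0,0,0,0,0],[0,0,0,0,0,0]]
  ]
}}

```text
clock: 15.95
tool_pos: [0.5362, -0.1229, 0.0561]
eef_rot: [-2.324, -1.747, -0.407]
ft_force: [-1.9, -7.7, 1.5]
opening: 0.0006
grip_force: 4.5
```

```bash
python3 -c "from h import *;st()"
```

```text
t 15.95 lane TCP [-35.2  -1.2  56.1] tool err deg [-0.05 19.79 -0.24] F lane [-7.96 -0.36  1.47] open 0.0006 q [ 0.12  0.74  0.28  1.92 -0.87  0.73  0.78]
```

Request:
{"method": "move_arm", "body": {
  "increments": [
    [[0.015,0,0.005,0,0,0],[0,0,0,0,0,0],[0,0,0,0,0,0],[0,0,0,0,0,0],[0,0,0,0,0,0],[0,0,0,0,0,0]]
  ]
}}

```text
clock: 16.55
tool_pos: [0.5362, -0.1228, 0.0561]
eef_rot: [-2.325, -1.747, -0.406]
ft_force: [-3.8, -9.8, 0.6]
opening: 0.0006
grip_force: 4.8
```

Request:
{"method": "move_arm", "body": {
  "increments": [
    [[-0.02,0,-0.007,0,0,0],[-0.02,0,-0.007,0,0,0],[-0.03,0,-0.011,0,0,0],[-0.03,0,-0.011,0,0,0],[-0.06,0,-0.022,0,0,0],[-0.3,0,-0.11,0,0,0],[-0.6,0,-0.22,0,0,0],[-0.9,0,-0.33,0,0,0],[-0.9,0,-0.33,0,0,0],[-0.3,0,-0.11,0,0,0],[0,0,0,0,0,0]]
  ]
}}

```text
clock: 17.65
tool_pos: [0.508, -0.2186, 0.0564]
eef_rot: [-2.322, -1.744, -0.409]
ft_force: [-0.6, -0.3, -0.5]
opening: 0.0002
grip_force: 0.0
```

```bash
python3 - <<'E'
from h import *
from workcell import cams
st()
d=cams.get_image("top")
a=lid(d,(320,375,190,240));print(a,(M.T@(plane(d,a[0],.088)-O)*1e3).round(1))
E
```

```text
t 17.65 lane TCP [-135.1   -1.2   56.4] tool err deg [ 0.04 19.97 -0.18] F lane [-0.42  0.46 -0.51] open 0.0002 q [ 0.27  0.77  0.32  1.87 -0.82  0.81  0.89]
((348.3993835449219, 216.45867919921875), (19.106237411499023, 21.23771858215332), 63.80921936035156) [13.4  3.1 88. ]
```

Request:
{"method": "move_arm", "body": {
  "increments": [
    [[0.34,0,-0.94,0,0,0],[0.34,0,-0.94,0,0,0],[0.34,0,-0.94,0,0,0],[0.34,0,-0.94,0,0,0],[0.34,0,-0.94,0,0,0],[0.34,0,-0.94,0,0,0],[0.34,0,-0.94,0,0,0],[0,0,0,0,-1,0],[0,0,0,0,-1,0],[0,0,0,0,-1,0],[0,0,0,0,-1,0],[0,0,0,0,0,0]]
  ]
}}

```text
clock: 18.9
tool_pos: [0.5101, -0.2119, 0.2659]
eef_rot: [-2.5, -1.9, -0.001]
ft_force: [0.7, -0.3, -0.6]
opening: 0.0004
grip_force: 0.0
```

Request:
{"method": "move_arm", "body": {
  "increments": [
    [[1,0,0,0,0,0],[1,0,0,0,0,0],[1,0,0,0,0,0],[1,0,0,0,0,0],[1,0,0,0,0,0],[1,0,0,0,0,0],[1,0,0,0,0,0],[1,0,0,0,0,0],[1,0,0,0,0,0],[1,0,0,0,0,0],[0,0,0,0,0,0]]
  ]
}}

```text
clock: 20.0
tool_pos: [0.5913, 0.0773, 0.2656]
eef_rot: [-2.498, -1.897, -0.003]
ft_force: [-0.0, 0.4, -0.3]
opening: 0.0004
grip_force: 0.0
```

```bash
python3 - <<'E'
from h import *
from workcell import cams
st()
for n,f in(("top",(175,265,295,395)),("side",(170,320,290,390))):
    d=cams.get_image(n);np.savez(n+"3.npz",**d);a,b,c,e=f
    i=cv2.resize(d["frame"][a:b,c:e,::-1],(400,4*(b-a)),interpolation=2)
    if n=="top":
        l=lid(d,(320,375,190,240));print(l,(M.T@(plane(d,l[0],.088)-O)*1e3).round(1));t=np.vstack([i,np.zeros((600-i.shape[0],400,3),np.uint8)])
cv2.imwrite("pics/p3.png",np.clip(np.hstack([i,t])*1.5,0,255).astype(np.uint8))
E
```

```text
t 20.0 lane TCP [172.4   2.2 265.6] tool err deg [ 0.17  0.25 -0.79] F lane [ 0.4   0.16 -0.31] open 0.0004 q [-0.58  0.48  0.52  1.71 -0.28  1.03 -0.24]
((348.4383850097656, 216.4041748046875), (18.767009735107422, 20.889436721801758), 60.18892288208008) [13.4  2.9 88. ]
```

View pics/p3.png

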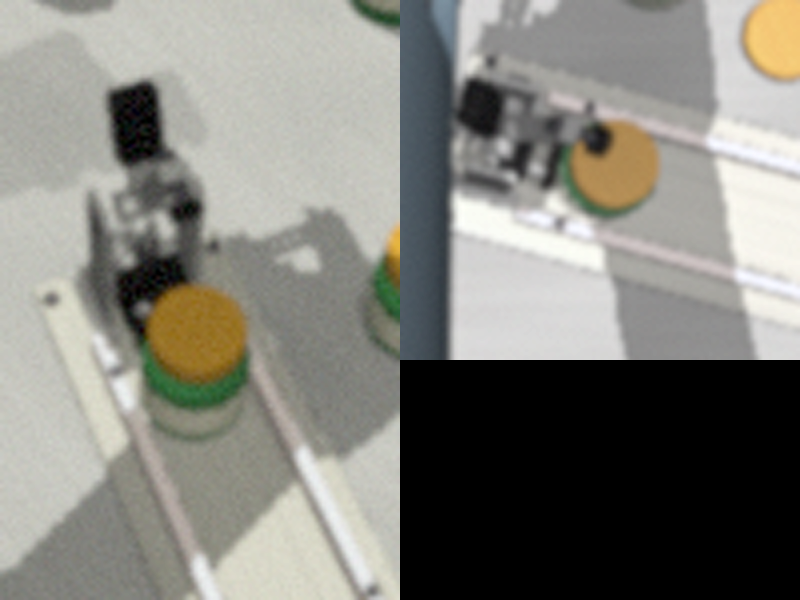

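The jar stands upright against the bumper, side view lid at (196,335), and the handle at (135,122) is untouched. Next I descend beyond the handle.

Request:
{"method": "move_arm", "body": {
  "increments": [
    [[0,0.07,0.76,0,0,0.1],[0,0,0.76,0,0,0],[0,0,0.76,0,0,0],[-0.2,0,0,0,0,0],[-0.2,0,0,0,0,0],[-0.2,0,0,0,0,0],[-0.2,0,0,0,0,0],[-0.2,0,0,0,0,0],[0,0,0,0,0,0]]
  ]
}}

```text
clock: 21.0
tool_pos: [0.5848, 0.0406, 0.1985]
eef_rot: [2.518, 1.877, 0.001]
ft_force: [0.7, 0.2, -0.4]
opening: 0.0007
grip_force: 0.0
```

```bash
python3 -c "from h import *;st()"
```

```text
t 21.0 lane TCP [135.3  -1.8 198.5] tool err deg [-0.05  0.    0.23] F lane [ 0.41 -0.57 -0.42] open 0.0007 q [-0.51  0.55  0.49  1.79 -0.32  0.88 -0.16]
```

Request:
{"method": "move_arm", "body": {
  "increments": [
    [[-0.04,0,0,0,0,0],[-0.04,0,0,0,0,0],[-0.04,0,0,0,0,0],[-0.04,0,0,0,0,0],[-0.04,0,0,0,0,0],[-0.04,0,0,0,0,0],[-0.04,0,0,0,0,0],[-0.04,0,0,0,0,0],[-0.04,0,0,0,0,0],[-0.04,0,0,0,0,0]]
  ]
}}

```text
clock: 22.0
tool_pos: [0.5823, 0.0328, 0.1988]
eef_rot: [-2.515, -1.881, -0.005]
ft_force: [1.9, 6.6, 5.5]
opening: 0.0004
grip_force: 3.3
```

```bash
python3 -c "from h import *;st()"
```

```text
t 22.0 lane TCP [127.1  -1.6 198.8] tool err deg [-0.05  0.2   0.03] F lane [6.9  0.03 5.55] open 0.0004 q [-0.49  0.54  0.49  1.8  -0.32  0.88 -0.14]
```

Request:
{"method": "move_arm", "body": {
  "increments": [
    [[-0.03,0,-0.015,0,0,0],[-0.03,0,-0.015,0,0,0],[-0.03,0,-0.015,0,0,0]]
  ]
}}

```text
clock: 22.3
tool_pos: [0.5813, 0.0297, 0.2]
eef_rot: [-2.515, -1.881, -0.004]
ft_force: [0.2, 5.0, 3.6]
opening: 0.0005
grip_force: 2.6
```

```bash
python3 -c "from h import *;st()"
```

```text
t 22.3 lane TCP [123.8  -1.6 200. ] tool err deg [-0.05  0.15  0.05] F lane [4.84 1.19 3.61] open 0.0005 q [-0.49  0.54  0.49  1.8  -0.32  0.88 -0.14]
```

Request:
{"method": "move_arm", "body": {
  "increments": [
    [[-0.04,0,-0.012,0,0,0],[-0.04,0,-0.012,0,0,0],[-0.04,0,-0.012,0,0,0],[-0.04,0,-0.01,0,0,0],[-0.04,0,-0.01,0,0,0],[-0.04,0,-0.008,0,0,0],[-0.04,0,-0.008,0,0,0],[-0.04,0,-0.006,0,0,0],[-0.04,0,-0.006,0,0,0],[-0.04,0,-0.004,0,0,0]]
  ]
}}

```text
clock: 23.3
tool_pos: [0.5772, 0.0159, 0.2019]
eef_rot: [2.517, 1.879, -0.0]
ft_force: [1.9, 2.5, 2.2]
opening: 0.0002
grip_force: 1.5
```

```bash
python3 -c "from h import *;st()"
```

```text
t 23.3 lane TCP [109.4  -1.6 201.9] tool err deg [-0.02 -0.02  0.16] F lane [ 2.9  -1.17  2.17] open 0.0002 q [-0.47  0.53  0.5   1.81 -0.32  0.88 -0.12]
```

Request:
{"method": "move_arm", "body": {
  "increments": [
    [[-0.04,0,-0.002,0,0,0],[-0.04,0,0,0,0,0],[-0.04,0,0,0,0,0],[-0.04,0,0,0,0,0],[-0.04,0,0,0,0,0],[-0.04,0,0,0,0,0],[-0.04,0,0,0,0,0],[-0.04,0,0,0,0,0],[-0.04,0,0,0,0,0],[-0.04,0,0,0,0,0]]
  ]
}}

```text
clock: 24.3
tool_pos: [0.5735, 0.0045, 0.2018]
eef_rot: [2.518, 1.879, -0.001]
ft_force: [1.8, 1.0, 0.8]
opening: 0.0004
grip_force: 0.7
```

```bash
python3 -c "from h import *;st()"
```

```text
t 24.3 lane TCP [ 97.4  -1.2 201.8] tool err deg [ 0.02 -0.03  0.15] F lane [ 1.42 -1.45  0.81] open 0.0004 q [-0.46  0.52  0.5   1.82 -0.32  0.88 -0.1 ]
```

Request:
{"method": "move_arm", "body": {
  "increments": [
    [[-0.04,0,0,0,0,0],[-0.04,0,0,0,0,0],[-0.04,0,0,0,0,0],[-0.04,0,0,0,0,0],[-0.04,0,0,0,0,0],[-0.04,0,0,0,0,0],[-0.04,0,0,0,0,0],[-0.04,0,0,0,0,0],[-0.04,0,0,0,0,0],[0,0,0,0,0,0]]
  ]
}}

```text
clock: 25.3
tool_pos: [0.5706, -0.0058, 0.202]
eef_rot: [2.518, 1.879, -0.0]
ft_force: [0.7, -0.5, 0.8]
opening: 0.0003
grip_force: 0.0
```

```bash
python3 - <<'E'
from h import *
from workcell import cams
st()
d=cams.get_image("side");np.savez("side4.npz",**d)
cv2.imwrite("pics/p4.png",np.clip(cv2.resize(d["frame"][170:320,270:400,::-1],None,fx=4,fy=4,interpolation=2)*1.5,0,255).astype(np.uint8))
E
```

```text
t 25.3 lane TCP [ 86.8  -1.3 202. ] tool err deg [ 0.   -0.    0.16] F lane [-0.24 -0.81  0.85] open 0.0003 q [-0.44  0.52  0.5   1.83 -0.32  0.87 -0.08]
```

View pics/p4.png

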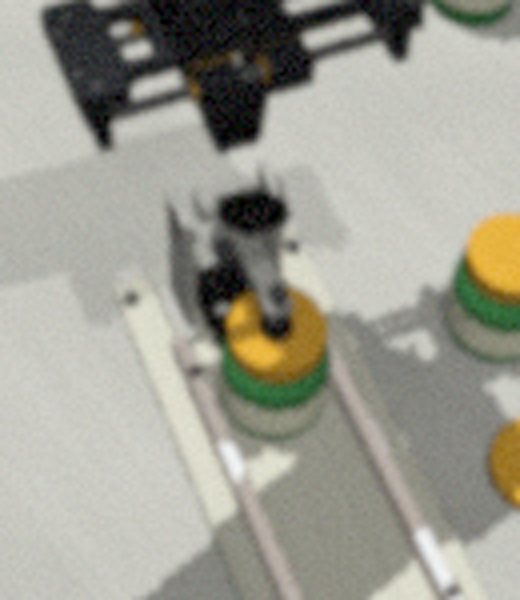

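The lever has snapped over: its handle points toward the jar at (255,210) and the pad sits on the lid at (275,322). The force on the tool is zero, so I retract and check.

Request:
{"method": "move_arm", "body": {
  "increments": [
    [[0.5,0,0,0,0,0],[1,0,0,0,0,0],[0.5,0,-0.8,0,0,0],[0,0,-1,0,0,0],[0,0,-1,0,0,0],[0.5,0,-0.5,0,0,0],[0,0,0,0,0,0],[0,0,0,0,0,0],[0,0,0,0,0,0],[0,0,0,0,0,0]]
  ]
}}

```text
clock: 26.35
tool_pos: [0.5913, 0.0659, 0.2998]
eef_rot: [-2.518, -1.878, 0.003]
ft_force: [-0.1, -0.8, 0.7]
opening: 0.0008
grip_force: 0.0
```

```bash
python3 - <<'E'
from h import *
from workcell import cams
st()
d=cams.get_image("side")
cv2.imwrite("pics/p5.png",np.clip(cv2.resize(d["frame"][100:350,190:510,::-1],None,fx=2.3,fy=2.3,interpolation=2)*1.5,0,255).astype(np.uint8))
E
```

```text
t 26.35 lane TCP [161.4  -1.  299.8] tool err deg [ 0.1  -0.07  0.18] F lane [-0.78 -0.13  0.66] open 0.0008 q [-0.58  0.44  0.54  1.68 -0.25  1.09 -0.26]
```

View pics/p5.png

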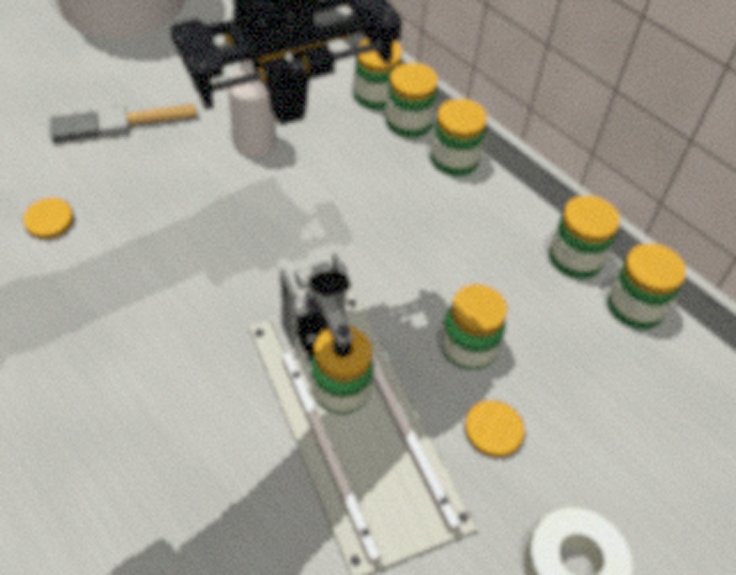

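The jar at (342,365) is clamped with the pad on its lid at (343,340). The bystanders are where they were, and the gripper is clear.

```bash
python3 -c "from workcell import close_job;print(close_job())"
```

```text
the job is handed in; nothing more can be done
None
```

The jar is seated against the bumper (pressed with about 9–10 N at the tool, held over a second), the lever has snapped over with its pad on the lid, the arm is clear, and the job was handed in at about 26 s; no verdict was returned.

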